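# Set out two bottles at the sealing station and cap each

## Robot

A 6-joint arm with a two-finger parallel gripper is mounted at the origin on the work surface. World frame = base frame: x ahead of the robot, y to its left, z up, the work surface at z = 0. Lengths are in m, angles in degrees, forces in N, time in s.
With the tool pointing down it reaches from about 0.3 to 0.75 m from the base axis. Payload 8.5 kg.
Tool frame: the origin (TCP) lies at the very end of the fingers, on their centre line; the grasp point (between the pads) lies 19 mm behind it (env.grasp_offset is the distance from the TCP to the grasp point, in m); y points along the fingers, z is the direction in which the jaws open and shut, and the axes are right-handed (so a half turn about y gives the same grasp; the last joint's range is limited). The gripper opens to 85 mm and grips with 20 to 120 N. Pads are 22 mm wide; open, the fingers measure 114 mm over their backs; the gripper's body (76 mm by 85 mm) begins 54 mm behind the grasp point. The pads swing forward as they close: fully open they stand 13 mm farther back than shut.
Start: joints at [60.602, 21.807, 74.336, -0, 83.858, -12.336], TCP at [0.161, 0.526, 0.231] pointing down, gripper open.
Joint ranges: [-178.18, 178.18], [-50.72, 133.34], [12.68, 142.11], [-81.47, 261.47], [9.98, 163.14], [-165.26, 165.26]. Speed limits (degrees/s): [136.94, 136.94, 180, 180, 180, 180].

## Interface

Orientations are given as a 3x3 rotation matrix whose columns are the frame's x, y, z axes.
In Python, from rig import env gives the robot as it stands. The module is installed in compiled form; this text tells all that it offers.
- The arm moves only by the shell command python3 -m pendant 'ROWS' [FORCE]. ROWS is JSON, a list of rows, each a list of 3 entries, a list of its own where there are three numbers: the shift along the world's x, y, z as a fraction of full scale, then the turn about the world's z as a fraction of full scale, then the opening, from 0 (shut) to 1 (fully open). A call has 1 to 12 rows; each row shifts and turns the commanded pose from where the row before left it; what a row does not reach is not made up. Full scale, the value 1, is 30 mm for a shift and 5 degrees for a turn. A row lasts 1/12 s, in which the tool goes at most 41.7 mm and 7.16 degrees, less where a joint would pass 70% of its speed; a pose out of reach is approached as far as the arm can. A call with a number of a shift or a turn outside -1 to 1 is refused whole. A call with a gripper value outside its range is refused whole. The fingers move at their own pace and stop on an object; FORCE is the grip in N (left out, the last holds). Time passes only in rows, so rows that do not move let the fingers close. It gives the time, the measured TCP pose, the force and the opening at its end, in the units of the state.
- env.observe(): the state, without advancing time (a new reading comes with each control period).
- env.get_image(name): name is "scene" or "top" or "wrist"; returns (picture, depth): 420x560x3 uint8, red, green, blue; 420x560 float32, m along the optical axis (not along the pixel's ray), 0 where there is no reading.
- env.camera_model(name): a dict with "camera_matrix" (3x3 intrinsics, pixels), "dist_coeffs" ([k1, k2, p1, p2, k3] as OpenCV has them; the pictures are not rectified), "R" (3x3) and "t" (3): a world point X has camera coordinates R X + t; the wrist camera has in their place "tool_from_camera" (4x4, takes a point from camera to tool coordinates, whose origin is the TCP and whose axes are the tool frame's). Camera axes: x right, y down, z forward; pixel columns grow to the right and rows downward; lengths in m; the calibration is good to about 2 mm. A picture is of the moment at which its call begins: read the wrist's pose just before it. camera_model takes no time and is no camera call.
- env.close_job(): hands the job in, once; it reports no verdict.
The state is a dict: "time_s": time; "q": joint angles; "qvel": joint speeds; "joint_efforts": joint torques, N m; "position": TCP position; "tool_rot": TCP orientation; "ft_force": force on the tool from outside, world axes, zero at the start; "wrist_torque": the same for the moment, N m; "grip_width": finger opening in m.
Only numpy, scipy, OpenCV 4.12 (cv2) and the standard library are available. Lean on these libraries where they do the work, as an engineer would, in place of code of your own. Each camera call takes 0.05 s, during which the arm holds its last target.

## Task

Set out the two open bottles for heat-sealing: stand the tall bottle in the middle of the round rubber seat, and the squat bottle on the bench exactly midway between the seat and the stopper tray, centred on the line that joins them. Put each bottle's own blue cap fully down over its neck, the long narrow cap on the tall bottle and the short wide cap on the squat one. Set the glass down without dropping or tipping it, leave the sealed bottles and the cup where they are, and finish with everything upright and let go.

Things in the scene. Friction and masses are not known exactly. Their poses are not given: they have to be found in the camera images.
- tall_bottle: loose open clear-glass bottle with a paper label and a dark mouth, about 0.4 kg, upright, round. Origin: centre of its underside, z up. Body 60 mm diameter up to 85 mm, shoulder narrowing to 108 mm, then a straight neck 24 mm in diameter from 108 to 150 mm, its top. Grip it by the neck (about 129 mm up).
- squat_bottle: loose open clear-glass bottle, short and wide, with a paper label and a wide dark mouth, about 0.35 kg, upright, round. Origin: centre of its underside, z up. Body 70 mm diameter up to 48 mm, shoulder to 62 mm, then a straight neck 36 mm in diameter from 62 to 98 mm, its top. Grip it by the neck (about 82 mm up).
- long_cap: loose blue plastic cap, long and narrow, standing with its closed top up and its open end down, about 20 g. 39 mm outside diameter, 33 mm inside, 40 mm high, top 4 mm thick. Origin: centre of its lower, open rim, z up. It fits loosely over the tall bottle's neck; fully down, its top rests on the mouth and its rim is 114 mm above the bottle's underside.
- wide_cap: loose blue plastic cap, short and wide, standing with its closed top up and its open end down, about 25 g. 52 mm outside diameter, 46 mm inside, 31 mm high, top 4 mm thick. Origin: centre of its lower, open rim, z up. It fits loosely over the squat bottle's neck; fully down, its top rests on the mouth and its rim is 71 mm above the bottle's underside.
- seat: fixed sealing seat: a square steel base plate 110 x 110 x 8 mm with a round black rubber disc 90 mm in diameter on it, the disc's flat top 20 mm above the bench. Origin: centre of its underside on the bench, z up. The line joining seat and tray runs along the seat's own y axis (the tray may be on its +y or -y side).
- tray: fixed grey open stopper tray full of corks, 100 x 100 mm, 35 mm high. Origin: centre of its underside on the bench, z up. Its centre is always 320 mm from the seat's centre; it may be to the left or the right of the seat.
- sealed_a: bystander: a finished bottle shaped like the tall bottle (60 mm across) but already sealed, with a blue cap fixed on its neck; 154 mm high in all. Stands at the far side of the work area. Origin: centre of its underside, z up. Leave it alone.
- sealed_b: bystander: a finished bottle shaped like the tall bottle (60 mm across) but already sealed, with a blue cap fixed on its neck; 154 mm high in all. Stands at the far side of the work area. Origin: centre of its underside, z up. Leave it alone.
- cup: bystander: white ceramic tasting cup, 52 mm across, 45 mm high, in the middle of the work area. Origin: centre of its underside, z up. Leave it alone.
Mind the look-alikes: they are no part of the job. What is shaped like the tall_bottle but yellow is not meant.

How it is judged (in metres and radians):
At the end, for the whole second after the job is handed in: Tall bottle on the disc within 12 mm of its centre; squat bottle on the bench within 15 mm of the seat-tray line and within 175 mm of both centres; each cap fully down on its own bottle (height within 5 mm, axes within 9 mm); all within 0.1 rad of upright, at rest, released (horizontal distance between tall_bottle and seat below 0.012 m and z of tall_bottle in the frame of seat between 0.016 and 0.024 m and x of squat_bottle in the frame of seat between -0.015 and 0.015 m and horizontal distance between squat_bottle and seat below 0.175 m and horizontal distance between squat_bottle and tray below 0.175 m and height (world z) of squat_bottle between -0.004 and 0.004 m and horizontal distance between long_cap and tall_bottle below 0.009 m and z of long_cap in the frame of tall_bottle between 0.109 and 0.119 m and horizontal distance between wide_cap and squat_bottle below 0.009 m and z of wide_cap in the frame of squat_bottle between 0.066 and 0.076 m and angle between each of tall_bottle, squat_bottle, long_cap, wide_cap's own z axis and vertical below 0.1 rad and linear speed of each of tall_bottle, squat_bottle, long_cap, wide_cap below 0.02 m/s); the robot touches nothing.
It fails at once if the tall bottle is dropped or thrown: it moves faster than 0.6 m/s while the fingers do not hold it (linear speed of tall_bottle above 0.6 m/s and contact force between the fingers and tall_bottle below 0.5 N).
It fails at once if the tall bottle is tipped over (more than 0.6 rad) (angle between tall_bottle's own z axis and vertical above 0.6 rad).
It fails at once if the squat bottle is dropped or thrown: it moves faster than 0.6 m/s while the fingers do not hold it (linear speed of squat_bottle above 0.6 m/s and contact force between the fingers and squat_bottle below 0.5 N).
It fails at once if the squat bottle is tipped over (more than 0.6 rad) (angle between squat_bottle's own z axis and vertical above 0.6 rad).
It fails at once if a bystander (sealed bottle or cup) is shifted by more than 25 mm or tipped over (distance of any of sealed_a, sealed_b, cup from where it was at the start of the episode above 0.025 m or angle between any of sealed_a, sealed_b, cup's own z axis and vertical above 0.6 rad).
It also fails if it takes over 104 s, if anything falls off the work surface, if the arm or the gripper's body presses on something with over 40 N, if the wrist force passes 120 N, or if a joint passes its speed limit or range.

## Working session

There is one attempt and no reset: what is moved stays moved. The work goes in short steps, Python scripts to look and compute and a shell command to move; the robot and the scene stay as the last step left them, time stands still between calls to the robot, and variables do not carry over. Pictures are saved under pics/ and viewed, and the job is handed in when it is done.

```bash
mkdir -p pics; ls
python3 - <<'E'
from rig import env
import cv2,numpy as np
s=env.observe();print({k:np.round(v,3).tolist() for k,v in s.items()}, env.grasp_offset)
for n in ["scene","top","wrist"]:
    im,d=env.get_image(n);cv2.imwrite(f"pics/{n}0.png",im[:,:,::-1]);np.savez(f"{n}0.npz",im=im,d=d)
    m=env.camera_model(n);print(n,{k:np.round(v,4).tolist() for k,v in m.items()}, (d>0).mean())
E
```

```text
pics
{'time_s': 0.0, 'q': [60.602, 21.84, 74.385, 0.002, 83.859, -12.334], 'qvel': [-0.013, 0.05, 0.029, 0.043, -0.024, -0.002], 'joint_efforts': [-0.002, -44.847, -23.126, -0.0, 0.005, 0.0], 'position': [0.161, 0.526, 0.231], 'tool_rot': [[0.956, -0.001, 0.293], [-0.293, -0.001, 0.956], [-0.0, -1.0, -0.001]], 'ft_force': [-0.168, 0.085, 0.247], 'wrist_torque': [-0.005, -0.009, 0.008], 'grip_width': 0.085} 0.0187
scene {'camera_matrix': [[434.6525, 0.0, 287.8842], [0.0, 434.6525, 214.1642], [0.0, 0.0, 1.0]], 'dist_coeffs': [0.0108, 0.0, 0.0, 0.0, 0.0], 'R': [[-0.6873, 0.7259, 0.0243], [0.3922, 0.3991, -0.8288], [-0.6114, -0.5601, -0.559]], 't': [0.3889, -0.1815, 1.2922]} 0.9919557823129251
top {'camera_matrix': [[491.5585, 0.0, 274.7304], [0.0, 491.5585, 209.7558], [0.0, 0.0, 1.0]], 'dist_coeffs': [-0.1226, 0.0, 0.0, 0.0, 0.0], 'R': [[0.0225, -0.9995, 0.0241], [-0.9881, -0.0259, -0.1517], [0.1523, -0.0204, -0.9881]], 't': [-0.0199, 0.5595, 1.1461]} 0.9959991496598639
wrist {'camera_matrix': [[299.1874, 0.0, 277.5655], [0.0, 299.1874, 210.29], [0.0, 0.0, 1.0]], 'dist_coeffs': [-0.0043, 0.0, 0.0, 0.0, 0.0], 'tool_from_camera': [[0.0001, 0.9608, 0.2772, -0.071], [-0.0013, -0.2772, 0.9608, -0.1426], [1.0, -0.0005, 0.0013, 0.0001], [0.0, 0.0, 0.0, 1.0]]} 0.9961862244897959
```

View pics/top0.png

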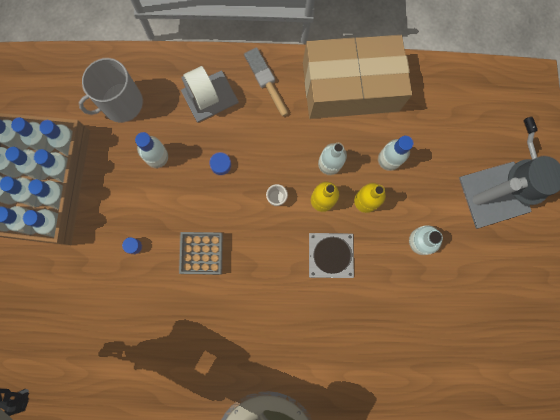

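View pics/scene0.png

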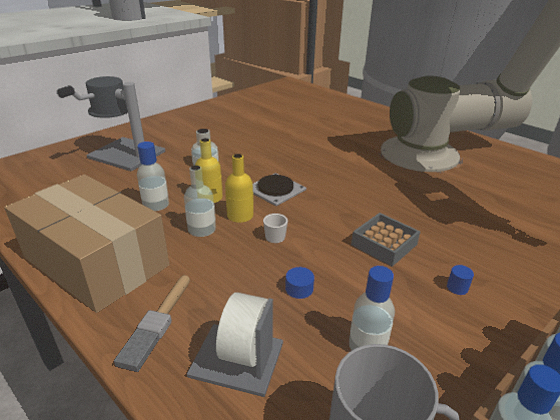

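View pics/wrist0.png

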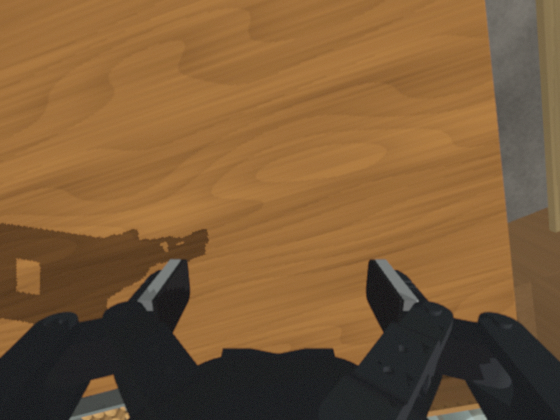

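Top view: tall_bottle is the clear open one at about (332,158). The look-alikes are the two yellow bottles at (325,197) and (370,198) and the sealed ones at (150,150) and (396,153). squat_bottle is at about (425,240). The wide cap is at about (220,163), the long cap at (131,245), the cup at (277,194), the seat at (332,256) and the tray at (201,253). I'll confirm these in an enlarged crop.

```bash
cat > h.py <<'E'
from rig import env
import numpy as np, cv2
def ray(name,uv,m=None,st=None):
    m=m or env.camera_model(name)
    K=np.array(m["camera_matrix"]);D=np.array(m["dist_coeffs"])
    p=cv2.undistortPoints(np.array(uv,float).reshape(-1,1,2),K,D).reshape(-1,2)
    d=np.c_[p,np.ones(len(p))]
    if name=="wrist":
        T=np.array(m["tool_from_camera"]);R0=np.array(st["tool_rot"]);
        R=R0@T[:3,:3];c=np.array(st["position"])+R0@T[:3,3]
        return c,d@R.T
    R=np.array(m["R"]);t=np.array(m["t"])
    return -R.T@t,d@R
def onplane(name,uv,z,st=None):
    c,d=ray(name,uv,st=st); s=(z-c[2])/d[:,2]; return c+d*s[:,None]
def proj(name,X,st=None):
    m=env.camera_model(name)
    K=np.array(m["camera_matrix"]);D=np.array(m["dist_coeffs"])
    X=np.array(X,float).reshape(-1,3)
    if name=="wrist":
        T=np.array(m["tool_from_camera"]);R0=np.array(st["tool_rot"])
        Xt=(X-np.array(st["position"]))@R0; Xc=(Xt-T[:3,3])@T[:3,:3]
    else: Xc=X@np.array(m["R"]).T+np.array(m["t"])
    return cv2.projectPoints(Xc,np.zeros(3),np.zeros(3),K,D)[0].reshape(-1,2)
def cloud(name,d,st=None):
    h,w=d.shape;uv=np.stack(np.meshgrid(np.arange(w),np.arange(h)),-1).reshape(-1,2)
    c,r=ray(name,uv,st=st);return (c+r*d.reshape(-1,1)).reshape(h,w,3)
E
python3 - <<'E'
from h import *
z=np.load("top0.npz");im=z["im"];d=z["d"]
c=im[120:290,100:460,::-1];cv2.imwrite("pics/topcrop.png",cv2.resize(c,None,fx=2.2,fy=2.2,interpolation=cv2.INTER_CUBIC))
P=cloud("top",d)
hsv=cv2.cvtColor(im,cv2.COLOR_RGB2HSV)
blue=((hsv[...,0]>105)&(hsv[...,0]<130)&(hsv[...,1]>150)&(hsv[...,2]>60)).astype(np.uint8)
n,l,s,ce=cv2.connectedComponentsWithStats(blue)
for i in range(1,n):
    if s[i,4]>60 and s[i,0]>80:
        q=P[l==i];top=q[q[:,2]>np.percentile(q[:,2],90)-.006]
        print("blue",np.round(ce[i]),s[i,4],"z90",np.percentile(q[:,2],90).round(3),"topc",((top.max(0)+top.min(0))/2).round(4),"ext",np.ptp(top,axis=0).round(3))
# height map objects
o=((P[...,2]>.012)&(np.abs(P[...,1])<.55)&(P[...,0]>.25)&(P[...,0]<.8)).astype(np.uint8)
n,l,s,ce=cv2.connectedComponentsWithStats(o)
for i in range(1,n):
    if s[i,4]>60:
        q=P[l==i];zm=np.percentile(q[:,2],98);top=q[q[:,2]>zm-.006]
        print("obj",np.round(ce[i]),s[i,4],"z98",zm.round(3),"topc",((top.max(0)+top.min(0))/2).round(4),"ext",np.ptp(top,axis=0).round(3))
E
```

```text
blue [142. 139.] 151 z90 0.157 topc [0.5443 0.1661 0.6843] ext [0.331 0.296 1.067]
blue [403. 144.] 205 z90 0.156 topc [ 0.7056 -0.2978  0.1545] ext [0.032 0.033 0.008]
blue [220. 162.] 285 z90 0.035 topc [0.6772 0.1318 0.0336] ext [0.045 0.045 0.01 ]
blue [130. 245.] 169 z90 0.043 topc [0.4306 0.188  0.6276] ext [0.104 0.34  1.18 ]
obj [113. 108.] 590 z98 0.152 topc [0.5894 0.2259 0.6819] ext [0.421 0.416 1.072]
obj [ 85. 108.] 94 z98 0.123 topc [0.7963 0.4606 0.1245] ext [0.007 0.014 0.013]
obj [ 58. 179.] 4932 z98 0.164 topc [0.5577 0.2838 0.6881] ext [0.358 0.532 1.059]
obj [151. 149.] 785 z98 0.157 topc [0.5454 0.1661 0.6845] ext [0.333 0.296 1.067]
obj [396. 152.] 801 z98 0.157 topc [ 0.5512 -0.1493  0.6844] ext [0.345 0.335 1.067]
obj [332. 158.] 656 z98 0.153 topc [ 0.5395 -0.0686  0.6826] ext [0.322 0.173 1.07 ]
obj [219. 163.] 369 z98 0.037 topc [0.6779 0.1341 0.0346] ext [0.051 0.05  0.008]
obj [488. 193.] 1032 z98 0.214 topc [ 0.4984 -0.2613  0.7131] ext [0.239 0.559 1.009]
obj [324. 196.] 630 z98 0.154 topc [ 0.4929 -0.0586  0.6828] ext [0.228 0.153 1.07 ]
obj [370. 197.] 686 z98 0.154 topc [ 0.4924 -0.1151  0.683 ] ext [0.227 0.266 1.07 ]
obj [276. 193.] 199 z98 0.1 topc [0.3788 0.0179 1.2178] ext [0. 0. 0.]
obj [426. 240.] 762 z98 0.102 topc [ 0.446  -0.1902  0.657 ] ext [0.135 0.416 1.122]
obj [200. 251.] 709 z98 0.039 topc [0.441  0.1192 0.6257] ext [0.124 0.203 1.184]
obj [331. 255.] 1076 z98 0.025 topc [ 0.439  -0.0867  0.6183] ext [0.12  0.209 1.199]
obj [131. 245.] 253 z98 0.045 topc [0.4315 0.189  0.6285] ext [0.106 0.342 1.179]
```

View pics/topcrop.png

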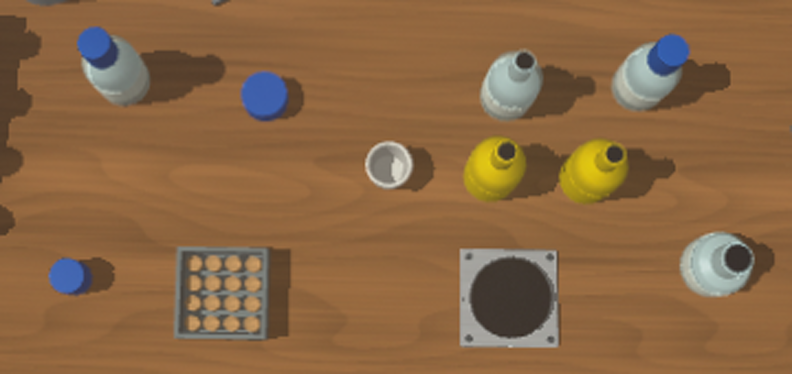

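The crop confirms it. The clear glass bottle with a dark narrow mouth, crop (523,62), is tall_bottle. The yellow ones at crop (506,150) and (613,152) are decoys, and the squat one has a wide mouth at crop (738,258). Next: precise positions.

```bash
cat > meas.py <<'E'
from h import *
def blobs(im,mask,win,mn=20):
    x0,y0,x1,y1=win;m=np.zeros_like(mask,dtype=np.uint8);m[y0:y1,x0:x1]=mask[y0:y1,x0:x1]
    n,l,s,ce=cv2.connectedComponentsWithStats(m)
    i=1+np.argmax(s[1:,4]) if n>1 else 0
    return (ce[i],s[i],l==i)
E
python3 - <<'E'
from meas import *
z=np.load("top0.npz");im=z["im"];d=z["d"]
P=cloud("top",d);P[d==0]=np.nan
g=im.max(2);hsv=cv2.cvtColor(im,cv2.COLOR_RGB2HSV)
dark=g<75
for n,w,zz in [("tall",(320,138,350,160),.150),("squat",(420,224,446,250),.098),("seatdisc",(312,236,356,276),.020),("yel1",(318,178,338,196),.15),("yel2",(364,178,386,198),.15)]:
    c,s,m=blobs(im,dark,w); X=onplane("top",c,zz)[0]; print(n,c.round(1),s.tolist(),X.round(4))
# objects by height -> body/side extents
blue=(hsv[...,0]>105)&(hsv[...,0]<130)&(hsv[...,1]>120)&(hsv[...,2]>50)
for n,w,zt in [("wide",(200,145,240,180),.031),("long",(115,230,148,260),.040),("sealA",(130,128,160,160),.154),("sealB",(390,130,418,156),.154)]:
    c,s,m=blobs(im,blue,w);
    q=P[m&(P[...,2]>zt-.008)];q=q[np.isfinite(q).all(1)]
    ctr,r=cv2.minEnclosingCircle(q[:,:2].astype(np.float32)); med=q.mean(0)
    print(n,c.round(1),s.tolist(),"circ",np.round(ctr,4),round(r,4),"mean",med.round(4))
# seat & tray
for n,w,zl in [("seat",(300,225,365,285),(.003,.03)),("tray",(170,225,230,280),(.028,.045)),("cup",(262,180,292,212),(.03,.055))]:
    q=P[w[1]:w[3],w[0]:w[2]].reshape(-1,3);q=q[(q[:,2]>zl[0])&(q[:,2]<zl[1])]
    print(n,cv2.minAreaRect(q[:,:2].astype(np.float32)),len(q))
E
```

```text
tall [338.  147.3] [335, 144, 7, 7, 40] [ 0.6897 -0.1437  0.15  ]
squat [435.  236.9] [430, 232, 11, 11, 102] [ 0.4971 -0.3811  0.098 ]
seatdisc [331.8 255. ] [314, 237, 36, 36, 1009] [ 0.4551 -0.1489  0.02  ]
yel1 [330.1 188.4] [327, 186, 7, 6, 36] [ 0.5946 -0.1262  0.15  ]
yel2 [378.9 189.6] [376, 187, 7, 6, 36] [ 0.595 -0.236  0.15 ]
wide [219.7 162.7] [210, 153, 20, 20, 320] circ [0.6772 0.133 ] 0.0255 mean [0.6764 0.1328 0.0313]
long [130.1 244.9] [123, 238, 15, 15, 188] circ [0.4654 0.3402] 0.0191 mean [0.4656 0.34   0.0399]
sealA [142.4 139.7] [135, 133, 16, 17, 174] circ [0.6961 0.2971] 0.0176 mean [0.695  0.2975 0.1541]
sealB [403.3 144.3] [395, 136, 18, 18, 232] circ [ 0.7049 -0.2979] 0.0172 mean [ 0.7044 -0.297   0.1536]
seat ((0.45812544226646423, -0.15263867378234863), (0.14679233729839325, 0.16113990545272827), 1.0167458057403564) 2191
tray ((0.4526883065700531, 0.17135272920131683), (0.09989094734191895, 0.09954582899808884), 0.9220806956291199) 383
cup ((0.598264753818512, -0.008520375937223434), (0.04957577586174011, 0.048711929470300674), 0.9974377155303955) 144
```

```bash
python3 -m pendant '[[[0.9,-0.8,0],0.28,1],[[0.9,-0.8,0],0.28,1],[[0.9,-0.8,0],0.28,1],[[0.9,-0.8,0],0.28,1],[[0.9,-0.8,0],0.28,1],[[0.9,-0.8,0],0.28,1],[[0.9,-0.8,0],0.28,1],[[0.9,-0.8,0],0.28,1],[[0.9,-0.8,0],0.28,1],[[0.9,-0.8,0],0.28,1],[[0.9,-0.8,0],0.28,1],[[0.9,-0.8,0],0.28,1]]' 50; python3 -m pendant '[[[0,-0.9,0],0,1],[[0,-0.9,0],0,1],[[0,-0.9,0],0,1],[[0,-0.9,0],0,1],[[0,-0.9,0],0,1],[[0,-0.9,0],0,1],[[0,-0.9,0],0,1],[[0,-0.9,0],0,1],[[0,-0.9,0],0,1],[[0,-0.9,0],0,1],[[0,-0.9,0],0,1],[[0,-0.9,0],0,1]]'
```

```text
time_s: 1.15
position: [0.4864, 0.2363, 0.2312]
tool_rot: [[1.0, -0.0, 0.004], [-0.004, -0.0, 1.0], [-0.0, -1.0, -0.0]]
ft_force: [0.1, 0.1, 0.0]
grip_width: 0.0855
time_s: 2.15
position: [0.4851, -0.0875, 0.2312]
tool_rot: [[1.0, -0.0, 0.005], [-0.005, 0.0, 1.0], [-0.0, -1.0, 0.0]]
ft_force: [0.2, 0.9, 0.8]
grip_width: 0.0853
```

```bash
python3 -m pendant '[[[0.04,-0.98,0],0,1],[[0.04,-0.98,0],0,1],[[0.04,-0.98,0],0,1],[[0.04,-0.98,0],0,1],[[0.04,-0.98,0],0,1],[[0.04,-0.98,0],0,1],[[0.04,-0.98,0],0,1],[[0.04,-0.98,0],0,1],[[0.04,-0.98,0],0,1],[[0.04,-0.98,0],0,1],[[0,0,0],0,1]]'
python3 - <<'E'
from h import *
st=env.observe();im,d=env.get_image("wrist");cv2.imwrite("pics/w1.png",im[:,:,::-1])
print(np.round(st["position"],4), proj("wrist",[[.497,-.381,.098],[.497,-.381,0]],st))
E
```

```text
time_s: 3.07
position: [0.4966, -0.3848, 0.2299]
tool_rot: [[1.0, -0.001, 0.008], [-0.008, -0.0, 1.0], [-0.001, -1.0, -0.0]]
ft_force: [0.6, -0.5, -0.3]
grip_width: 0.0856
[ 0.4966 -0.3848  0.2299] [[281.0263461  202.2988895 ]
 [280.09971463 182.81875786]]
```

View pics/w1.png

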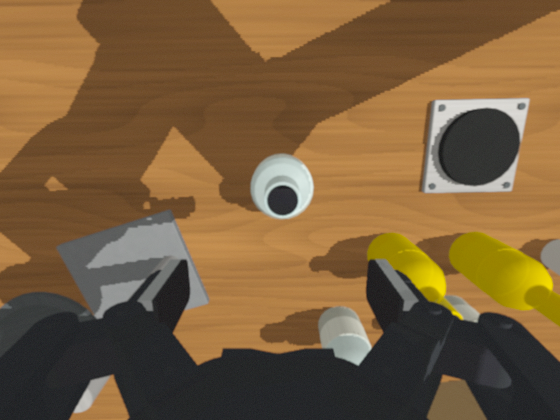

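The wrist picture shows the squat mouth at (282,200), against a projected (281,202), so the two agree. Descending onto its neck.

```bash
python3 -m pendant '[[[0,0.12,-0.8],0,1],[[0,0,-0.8],0,1],[[0,0,-0.8],0,1],[[0,0,-0.8],0,1],[[0,0,-0.8],0,1],[[0,0,-0.8],0,1],[[0,0,-0.6],0,1],[[0,0,0],0,1]]' && python3 -m pendant '[[[0,0,0],0,0.3],[[0,0,0],0,0.3],[[0,0,0],0,0.3],[[0,0,0],0,0],[[0,0,0],0,0],[[0,0,0],0,0]]' 50
```

```text
time_s: 3.78
position: [0.4962, -0.3742, 0.0657]
tool_rot: [[1.0, -0.005, 0.004], [-0.004, 0.006, 1.0], [-0.005, -1.0, 0.006]]
ft_force: [-0.4, 0.1, 0.5]
grip_width: 0.0854
time_s: 4.28
position: [0.4979, -0.3773, 0.0708]
tool_rot: [[1.0, 0.002, 0.005], [-0.005, -0.002, 1.0], [0.002, -1.0, -0.002]]
ft_force: [1.0, -0.5, 6.5]
grip_width: 0.0348
```

```bash
python3 -m pendant '[[[0,0,0],0,0],[[0,0,0],0,0],[[0,0,0.3],0,0],[[0,0,0.5],0,0],[[0,0,0.5],0,0],[[0,0,0.5],0,0],[[0,0,0.3],0,0],[[0,0,0],0,0]]'
python3 - <<'E'
from h import *
st=env.observe();im,d=env.get_image("wrist");cv2.imwrite("pics/w2.png",im[:,:,::-1])
print(np.round(st["position"],4),st["ft_force"],st["wrist_torque"])
im,d=env.get_image("scene");cv2.imwrite("pics/s2.png",im[:,:,::-1])
E
```

```text
time_s: 4.95
position: [0.4978, -0.377, 0.1344]
tool_rot: [[1.0, 0.002, 0.005], [-0.005, -0.002, 1.0], [0.002, -1.0, -0.002]]
ft_force: [-0.1, -0.1, -3.7]
grip_width: 0.0348
[ 0.4978 -0.377   0.1344] [-0.0695959  -0.08508781 -3.71562046] [-0.01394937 -0.08468377 -0.01873624]
```

View pics/w2.png

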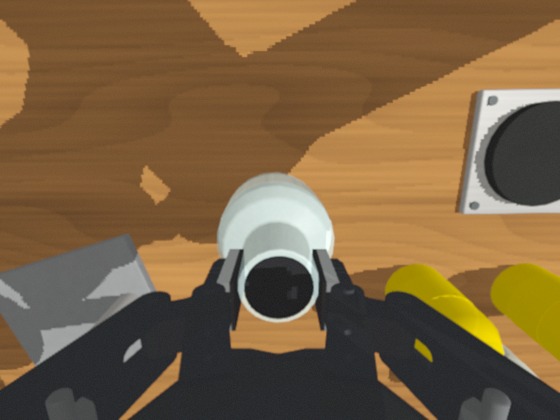

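View pics/s2.png

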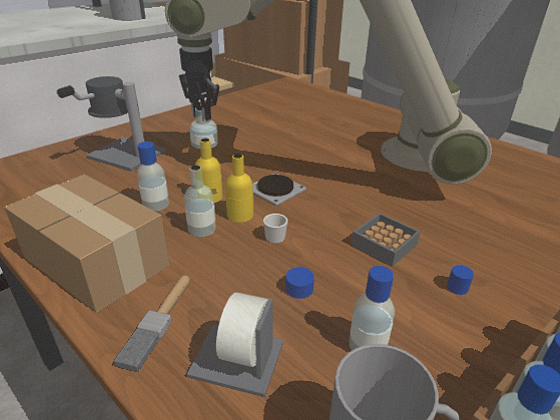

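The bottle is held: 3.7 N of weight, mouth centred between the pads at about (280,285). Carrying it to the midpoint (0.454, 0.011).

```bash
python3 -m pendant '[[[-0.1,0.3,0],0,0],[[-0.2,0.6,0],0,0],[[-0.2,0.9,0],0,0],[[-0.2,0.9,0],0,0],[[-0.2,0.9,0],0,0],[[-0.2,0.9,0],0,0],[[-0.2,0.9,0],0,0],[[-0.16,0.9,0],0,0],[[0,0.9,0],0,0],[[0,0.9,0],0,0],[[0,0.9,0],0,0],[[0,0.9,0],0,0]]' && python3 -m pendant '[[[0,0.9,0],0,0],[[0,0.9,0],0,0],[[0,0.7,0],0,0],[[0,0.4,0],0,0],[[0,0.13,0],0,0],[[0,0,0],0,0],[[0,0,0],0,0],[[0,0,0],0,0]]'
```

```text
time_s: 6.05
position: [0.4524, -0.0777, 0.1317]
tool_rot: [[1.0, -0.002, 0.005], [-0.005, 0.001, 1.0], [-0.002, -1.0, 0.001]]
ft_force: [-0.2, 0.7, -3.8]
grip_width: 0.0349
time_s: 6.72
position: [0.4535, 0.0106, 0.1321]
tool_rot: [[1.0, -0.0, 0.005], [-0.005, -0.0, 1.0], [-0.0, -1.0, -0.0]]
ft_force: [0.2, -0.1, -3.3]
grip_width: 0.0348
```

```bash
python3 -m pendant '[[[0,0,-0.3],0,0],[[0,0,-0.5],0,0],[[0,0,-0.5],0,0],[[0,0,-0.4],0,0],[[0,0,-0.15],0,0],[[0,0,-0.05],0,0],[[0,0,0],0,0],[[0,0,0],0,0]]'; python3 -m pendant '[[[0,0,-0.05],0,0],[[0,0,-0.03],0,0],[[0,0,0],0,0]]'
```

```text
time_s: 7.38
position: [0.454, 0.0109, 0.0759]
tool_rot: [[1.0, 0.001, 0.005], [-0.005, -0.0, 1.0], [0.001, -1.0, -0.0]]
ft_force: [-0.0, 0.0, -3.1]
grip_width: 0.0347
time_s: 7.63
position: [0.4536, 0.0113, 0.0731]
tool_rot: [[1.0, 0.0, 0.005], [-0.005, -0.0, 1.0], [0.0, -1.0, -0.0]]
ft_force: [0.1, 0.0, -3.7]
grip_width: 0.0351
```

```bash
python3 -m pendant '[[[0,0,-0.04],0,0],[[0,0,-0.02],0,0],[[0,0,0],0,0],[[0,0,0],0,0]]'; python3 -m pendant '[[[0,0,-0.03],0,0],[[0,0,0],0,0],[[0,0,0],0,0]]'
```

```text
time_s: 7.97
position: [0.4536, 0.0113, 0.0711]
tool_rot: [[1.0, -0.0, 0.005], [-0.005, -0.0, 1.0], [-0.0, -1.0, -0.0]]
ft_force: [-0.4, -0.2, -4.0]
grip_width: 0.0347
time_s: 8.22
position: [0.454, 0.0112, 0.0708]
tool_rot: [[1.0, 0.001, 0.005], [-0.005, -0.0, 1.0], [0.001, -1.0, -0.0]]
ft_force: [-0.8, 0.2, 4.4]
grip_width: 0.0347
```

Contact: 4.4 N up. Release, raise and go above the tall bottle.

```bash
python3 -m pendant '[[[0,0,0],0,0.6],[[0,0,0],0,1],[[0,0,0],0,1],[[0,0,0],0,1],[[0,0,0.5],0,1],[[0,0,0.9],0,1],[[0,0,0.9],0,1],[[0,0,0.9],0,1],[[0,0,0.9],0,1],[[0,0,0.7],0,1],[[0,0,0],0,1]]'
python3 - <<'E'
from meas import *
st=env.observe();im,d=env.get_image("top");cv2.imwrite("pics/t3.png",im[:,:,::-1])
print(st["position"].round(4) if hasattr(st["position"],"round") else st["position"])
E
python3 -m pendant '[[[0.5,-0.4,0],0,1],[[0.9,-0.5,0],0,1],[[0.9,-0.6,0],0,1],[[0.9,-0.6,0],0,1],[[0.9,-0.6,0],0,1],[[0.9,-0.6,0],0,1],[[0.9,-0.6,0],0,1],[[0.9,-0.6,0],0,1],[[0.7,-0.4,0],0,1],[[0.35,-0.3,0],0,1],[[0,0,0],0,1],[[0,0,0],0,1]]'
python3 - <<'E'
from h import *
st=env.observe();im,d=env.get_image("wrist");cv2.imwrite("pics/w3.png",im[:,:,::-1])
print(np.round(st["position"],4), proj("wrist",[[.690,-.144,.150],[.690,-.144,0]],st))
im,d=env.get_image("scene");cv2.imwrite("pics/s3.png",im[:,:,::-1])
E
```

```text
time_s: 9.13
position: [0.455, 0.011, 0.218]
tool_rot: [[1.0, 0.007, 0.004], [-0.004, -0.002, 1.0], [0.007, -1.0, -0.002]]
ft_force: [1.0, -0.6, -0.2]
grip_width: 0.0856
[0.455 0.011 0.218]
time_s: 10.18
position: [0.6888, -0.1448, 0.2121]
tool_rot: [[1.0, -0.003, 0.005], [-0.005, 0.001, 1.0], [-0.003, -1.0, 0.001]]
ft_force: [-0.3, 0.1, 0.6]
grip_width: 0.0854
[ 0.6888 -0.1448  0.2121] [[277.83993187 227.85649354]
 [277.43343964 186.66782348]]
```

View pics/w3.png

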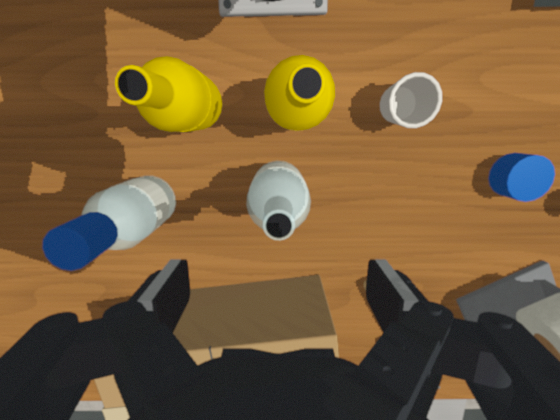

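View pics/s3.png

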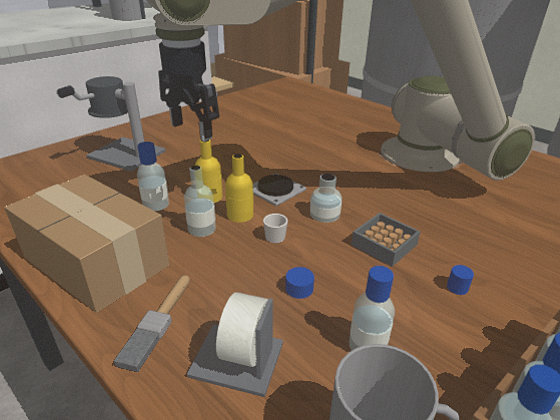

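The wrist picture shows the clear tall bottle's mouth at (279,225), against a projected (278,228). The scene picture shows the squat bottle upright at its place, (326,200). Before descending I check the carton's height and near edge.

Run:
```python
from meas import *
z=np.load("top0.npz");d=z["d"];P=cloud("top",d);P[d==0]=np.nan
q=P[30:118,300:415].reshape(-1,3);q=q[q[:,2]>.05];q=q[q[:,1]<.0]
h=q[q[:,2]>.05];print(np.nanpercentile(h,[0,1,2,50,99],axis=0).round(3))
```

```text
[[ 0.806 -0.328  0.05 ]
 [ 0.809 -0.32   0.054]
 [ 0.811 -0.316  0.059]
 [ 0.886 -0.195  0.12 ]
 [ 0.983 -0.076  0.126]]
```

```bash
python3 -m pendant '[[[0,0.03,-0.4],0,1],[[0,0,-0.7],0,1],[[0,0,-0.7],0,1],[[0,0,-0.7],0,1],[[0,0,-0.5],0,1],[[0,0,-0.2],0,1],[[0,0,0],0,1],[[0,0,0],0,1],[[0,0,0],0,1]]' && python3 -m pendant '[[[0,0,0],0,0.4],[[0,0,0],0,0.3],[[0,0,0],0,0.2],[[0,0,0],0,0],[[0,0,0],0,0],[[0,0,0],0,0],[[0,0,0],0,0]]' 50
```

```text
time_s: 11.03
position: [0.6895, -0.1438, 0.1199]
tool_rot: [[1.0, 0.002, 0.004], [-0.004, -0.001, 1.0], [0.002, -1.0, -0.001]]
ft_force: [-1.1, 0.4, -0.3]
grip_width: 0.0854
time_s: 11.62
position: [0.6892, -0.144, 0.1185]
tool_rot: [[1.0, 0.001, 0.005], [-0.005, -0.0, 1.0], [0.001, -1.0, -0.0]]
ft_force: [-0.2, -1.4, 1.5]
grip_width: 0.023
```

```bash
python3 -m pendant '[[[0,0,0.3],0,0],[[0,0,0.5],0,0],[[0,0,0.6],0,0],[[0,0,0.6],0,0],[[0,0,0],0,0],[[0,0,0],0,0]]' && python3 -m pendant '[[[0,0,0.5],0,0],[[0,0,0.7],0,0],[[0,0,0.8],0,0],[[0,0,0.8],0,0],[[0,0,0.8],0,0],[[0,0,0.5],0,0],[[0,0,0.2],0,0],[[0,0,0],0,0],[[0,0,0],0,0]]'
python3 - <<'E'
from h import *
im,d=env.get_image("scene");cv2.imwrite("pics/s4.png",im[:,:,::-1])
E
```

```text
time_s: 12.12
position: [0.6891, -0.1438, 0.1784]
tool_rot: [[1.0, 0.001, 0.005], [-0.005, -0.0, 1.0], [0.001, -1.0, -0.0]]
ft_force: [-0.3, -0.6, -4.7]
grip_width: 0.0229
time_s: 12.87
position: [0.6889, -0.1437, 0.305]
tool_rot: [[1.0, -0.003, 0.005], [-0.005, 0.001, 1.0], [-0.003, -1.0, 0.001]]
ft_force: [-0.5, -0.7, -4.1]
grip_width: 0.0228
```

View pics/s4.png

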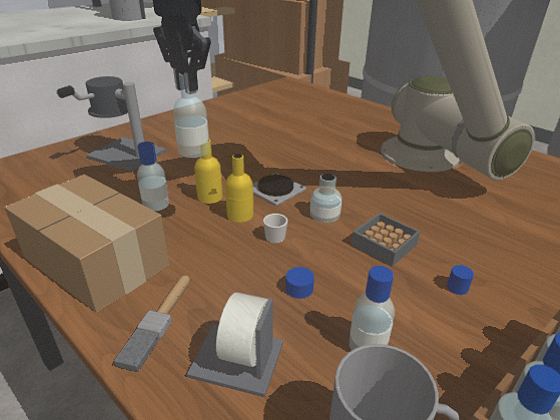

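Held upright (scene px (190,120)), clear of the yellow bottles. Carry to the seat.

```bash
python3 -m pendant '[[[-0.3,0,0],0,0],[[-0.6,-0.02,0],0,0],[[-0.9,-0.02,0],0,0],[[-0.9,-0.02,0],0,0],[[-0.9,-0.02,0],0,0],[[-0.9,-0.02,0],0,0],[[-0.9,-0.02,0],0,0],[[-0.9,-0.02,0],0,0],[[-0.9,-0.02,0],0,0],[[-0.6,-0.02,0],0,0],[[0,0,0],0,0],[[0,0,0],0,0]]' && python3 -m pendant '[[[0,0,-0.4],0,0],[[0,0,-0.8],0,0],[[0,0,-0.8],0,0],[[0,0,-0.8],0,0],[[0,0,-0.8],0,0],[[0,0,-0.6],0,0],[[0,0,-0.3],0,0],[[0,0,0],0,0],[[0,0,0],0,0]]'
```

```text
time_s: 13.92
position: [0.4542, -0.149, 0.3065]
tool_rot: [[1.0, -0.001, 0.005], [-0.005, 0.001, 1.0], [-0.001, -1.0, 0.001]]
ft_force: [0.6, 0.8, -4.1]
grip_width: 0.0225
time_s: 14.67
position: [0.4556, -0.1493, 0.1723]
tool_rot: [[1.0, -0.0, 0.004], [-0.004, 0.0, 1.0], [-0.0, -1.0, 0.0]]
ft_force: [1.1, -0.6, -3.8]
grip_width: 0.023
```

```bash
python3 -m pendant '[[[0,0,-0.4],0,0],[[0,0,-0.35],0,0],[[0,0,-0.15],0,0],[[0,0,0],0,0],[[0,0,0],0,0]]'
python3 - <<'E'
from h import *
for n in ("scene","top"):
    im,d=env.get_image(n);cv2.imwrite(f"pics/{n}5.png",im[:,:,::-1])
im=cv2.imread("pics/scene5.png");cv2.imwrite("pics/s5c.png",cv2.resize(im[60:240,180:380],None,fx=3,fy=3,interpolation=cv2.INTER_CUBIC))
E
```

```text
time_s: 15.08
position: [0.4555, -0.1495, 0.1461]
tool_rot: [[1.0, 0.001, 0.005], [-0.005, -0.001, 1.0], [0.001, -1.0, -0.001]]
ft_force: [-0.4, -0.2, -4.1]
grip_width: 0.0227
```

View pics/s5c.png

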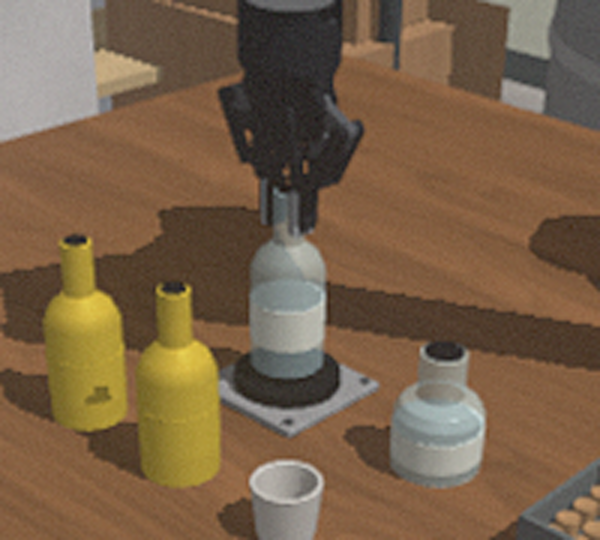

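Bottle is just above the disc, centred (crop (287,365)). Lower slowly.

```bash
python3 -m pendant '[[[0,0,-0.12],0,0],[[0,0,-0.07],0,0],[[0,0,0],0,0],[[0,0,0],0,0]]'; python3 -m pendant '[[[0,0,-0.05],0,0],[[0,0,-0.02],0,0],[[0,0,0],0,0],[[0,0,0],0,0]]'
```

```text
time_s: 15.52
position: [0.455, -0.1492, 0.1394]
tool_rot: [[1.0, -0.0, 0.005], [-0.005, 0.0, 1.0], [-0.0, -1.0, 0.0]]
ft_force: [-0.5, -0.3, -3.7]
grip_width: 0.0228
time_s: 15.85
position: [0.4554, -0.1495, 0.1385]
tool_rot: [[1.0, 0.002, 0.005], [-0.005, -0.001, 1.0], [0.002, -1.0, -0.001]]
ft_force: [-1.7, -0.2, 5.9]
grip_width: 0.0229
```

```bash
python3 -m pendant '[[[0,0,0],0,0.4],[[0,0,0],0,1],[[0,0,0],0,1],[[0,0,0],0,1],[[0,0,0],0,1],[[0,0,0.5],0,1],[[0,0,0.8],0,1],[[0,0,0.8],0,1],[[0,0,0.7],0,1],[[0,0,0.3],0,1],[[0,0,0],0,1]]' && python3 -m pendant '[[[0.4,0.5,0],0,1],[[0.7,0.9,0],0,1],[[0.7,0.9,0],0,1],[[0.7,0.9,0],0,1],[[0.7,0.9,0],0,1],[[0.7,0.9,0],0,1],[[0.7,0.9,0],0,1],[[0.7,0.9,0],0,1],[[0.7,0.9,0],0,1],[[0.7,0.9,0],0,1],[[0.6,0.7,0],0,1],[[0,0,0],0,1]]'
python3 - <<'E'
from meas import *
im,d=env.get_image("top");cv2.imwrite("pics/t6.png",im[:,:,::-1]);
np.savez("top6.npz",im=im,d=d)
st=env.observe();im,d=env.get_image("wrist");cv2.imwrite("pics/w6.png",im[:,:,::-1])
print(np.round(st["position"],4), proj("wrist",[[.6765,.133,.031]],st))
E
```

```text
time_s: 16.77
position: [0.4557, -0.1496, 0.232]
tool_rot: [[1.0, 0.003, 0.004], [-0.004, -0.002, 1.0], [0.003, -1.0, -0.002]]
ft_force: [-0.4, 0.2, -0.0]
grip_width: 0.0853
time_s: 17.77
position: [0.6754, 0.1336, 0.2267]
tool_rot: [[1.0, -0.003, 0.001], [-0.001, 0.001, 1.0], [-0.003, -1.0, 0.001]]
ft_force: [0.5, 0.7, -0.5]
grip_width: 0.085
[0.6745 0.1317 0.227 ] [[278.08441486 190.2468431 ]]
```

View pics/t6.png

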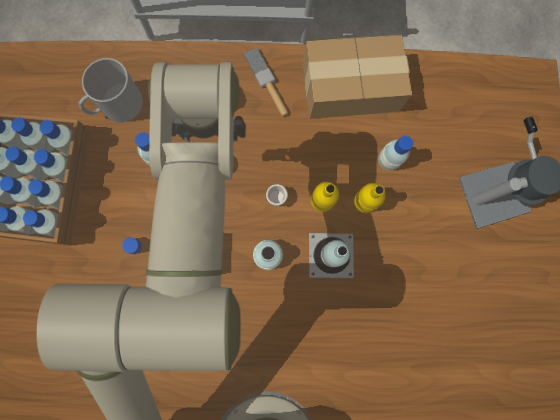

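View pics/w6.png

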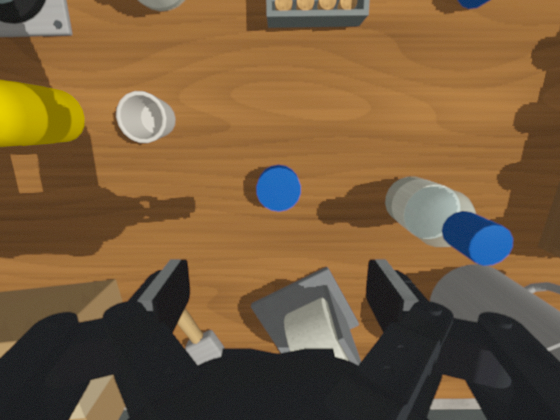

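Run:
```python
from meas import *
z=np.load("top6.npz");im=z["im"];d=z["d"];g=im.max(2)
for n,w,zz in [("tall",(334,240,350,262),.170),("squat",(258,244,280,262),.098)]:
    c,s,m=blobs(im,g<75,w); print(n,c.round(1),s.tolist(),onplane("top",c,zz)[0].round(4))
z=np.load("top0.npz");d=z["d"];P=cloud("top",d)
q=P[60:125,180:245].reshape(-1,3);q=q[(q[:,2]>.012)&(q[:,2]<.5)];print(np.percentile(q,[0,1,99],axis=0).round(3))
```

```text
tall [342.  250.4] [338, 247, 9, 8, 54] [ 0.4559 -0.1499  0.17  ]
squat [267.9 252.8] [263, 247, 11, 12, 104] [0.4519 0.0081 0.098 ]
[[0.794 0.097 0.012]
 [0.803 0.109 0.012]
 [0.917 0.227 0.126]]
```

Run:
```python
from meas import *
z=np.load("top6.npz");im=z["im"];d=z["d"];P=cloud("top",d);P[d==0]=9
q=P[235:275,245:290].reshape(-1,3);
for a,b in [(.085,.11),(.055,.11),(.02,.11)]:
    r=q[(q[:,2]>a)&(q[:,2]<b)][:,:2].astype(np.float32);print(a,len(r),cv2.minEnclosingCircle(r),r.mean(0))
st=env.observe();print(np.round(st["position"],4))
im,d=env.get_image("scene");np.savez("s6.npz",im=im,d=d);print(proj("scene",[[.4535,.0112,.098],[.4519,.0081,.098]]))
g=im.max(2);
print(blobs(im,g<75,(315,168,340,188))[:2])
cv2.imwrite("pics/s6c.png",cv2.resize(im[150:240,240:360,::-1],None,fx=5,fy=5,interpolation=cv2.INTER_CUBIC))
```

```text
0.085 198 ((0.45259130001068115, 0.009282511658966541), 0.018093815073370934) [0.45205075 0.00924073]
0.055 524 ((0.45273709297180176, 0.010381355881690979), 0.03371702879667282) [0.45137817 0.00938633]
0.02 686 ((0.4523303806781769, 0.009194345213472843), 0.03530782833695412) [0.45042077 0.00946356]
[0.6739 0.1304 0.2277]
[[327.87648604 177.52205418]
 [327.24013498 176.77862838]]
(array([332.36296296, 174.48888889]), array([328, 168,  11,  16, 135], dtype=int32))
```

View pics/s6c.png

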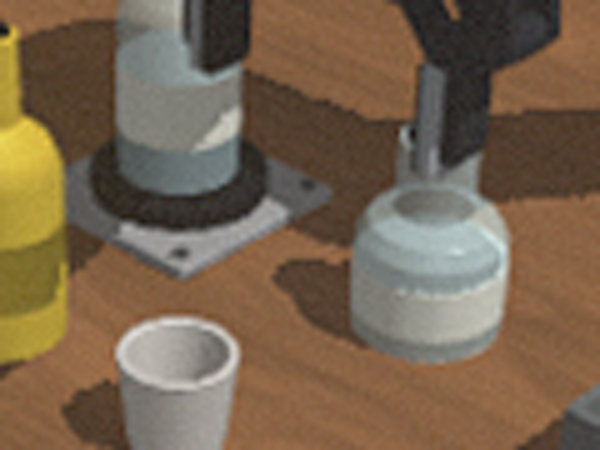

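```bash
python3 -m pendant '[[[0.08,0.08,-0.5],0,1],[[0,0,-0.9],0,1],[[0,0,-0.9],0,1],[[0,0,-0.9],0,1],[[0,0,-0.9],0,1],[[0,0,-0.9],0,1],[[0,0,-0.7],0,1],[[0,0,0],0,1],[[0,0,0],0,1],[[0,0,0],0,1]]' 25
python3 - <<'E'
from h import *
st=env.observe();im,d=env.get_image("wrist");cv2.imwrite("pics/w7.png",im[:,:,::-1])
print(np.round(st["position"],4), proj("wrist",[[.6768,.133,.031]],st))
E
```

```text
time_s: 18.75
position: [0.6771, 0.1316, 0.0612]
tool_rot: [[1.0, 0.002, 0.005], [-0.005, 0.0, 1.0], [0.002, -1.0, 0.0]]
ft_force: [-0.5, 0.2, 0.6]
grip_width: 0.0857
[0.6771 0.1316 0.0612] [[279.06606319 242.33311357]]
```

View pics/w7.png

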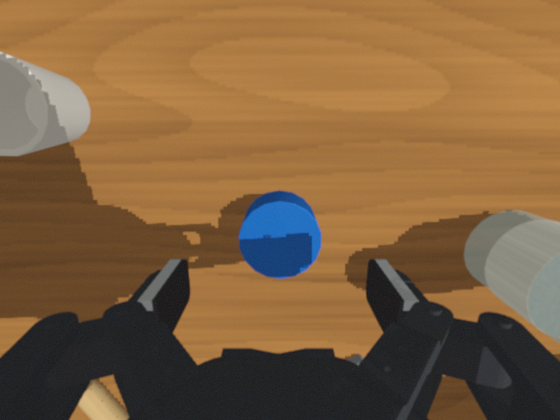

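The cap top centre is at about (281,239), against a projected (279,242). Descend and grip it at 25 N.

```bash
python3 -m pendant '[[[0,0.03,-0.5],0,1],[[0,0,-0.7],0,1],[[0,0,-0.4],0,1],[[0,0,-0.15],0,1],[[0,0,0],0,1],[[0,0,0],0,1],[[0,0,0],0,1]]' && python3 -m pendant '[[[0,0,0],0,0.7],[[0,0,0],0,0.6],[[0,0,0],0,0],[[0,0,0],0,0],[[0,0,0],0,0]]' 25
```

```text
time_s: 19.38
position: [0.6772, 0.1331, 0.0083]
tool_rot: [[1.0, 0.002, 0.005], [-0.005, 0.0, 1.0], [0.002, -1.0, 0.0]]
ft_force: [-0.6, 1.1, -0.5]
grip_width: 0.0856
time_s: 19.8
position: [0.6768, 0.1331, 0.0077]
tool_rot: [[1.0, 0.001, 0.005], [-0.005, 0.0, 1.0], [0.001, -1.0, 0.0]]
ft_force: [-1.2, -0.8, 5.6]
grip_width: 0.0515
```

```bash
python3 -m pendant '[[[0,0,0.3],0,0],[[0,0,0.6],0,0],[[0,0,0.9],0,0],[[0,0,0.9],0,0],[[0,0,0.9],0,0],[[0,0,0.6],0,0],[[0,0,0.2],0,0],[[0,0,0],0,0],[[0,0,0],0,0]]' && python3 -m pendant '[[[-0.4,-0.2,0],0,0],[[-0.8,-0.44,0],0,0],[[-0.8,-0.44,0],0,0],[[-0.8,-0.44,0],0,0],[[-0.8,-0.44,0],0,0],[[-0.8,-0.44,0],0,0],[[-0.8,-0.44,0],0,0],[[-0.8,-0.44,0],0,0],[[-0.8,-0.44,0],0,0],[[-0.6,-0.3,0],0,0],[[0,0,0],0,0],[[0,0,0],0,0]]'
python3 - <<'E'
from h import *
st=env.observe();im,d=env.get_image("wrist");cv2.imwrite("pics/w8.png",im[:,:,::-1])
print(np.round(st["position"],4),np.round(st["grip_width"],4))
E
```

```text
time_s: 20.55
position: [0.676, 0.133, 0.1379]
tool_rot: [[1.0, -0.002, 0.005], [-0.005, -0.0, 1.0], [-0.002, -1.0, -0.0]]
ft_force: [-0.6, -0.7, -0.5]
grip_width: 0.0516
time_s: 21.55
position: [0.4536, 0.0123, 0.1381]
tool_rot: [[1.0, -0.002, 0.006], [-0.006, 0.001, 1.0], [-0.002, -1.0, 0.001]]
ft_force: [-0.1, 0.7, 0.4]
grip_width: 0.0513
[0.4536 0.0123 0.1381] 0.0513
```

View pics/w8.png

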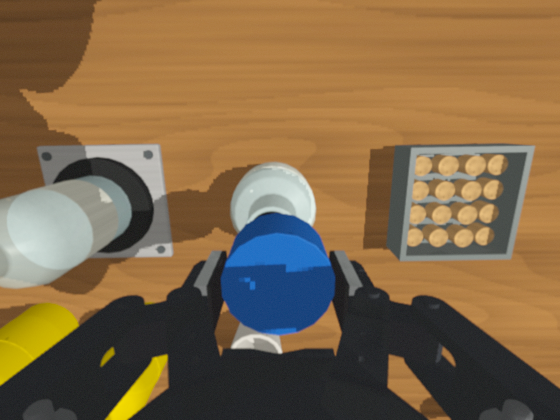

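Run:
```python
from meas import *
st=env.observe()
a=np.linspace(0,2*np.pi,60)
for c in [(.453,.0095),(.454,.0112)]:
    q=proj("wrist",np.c_[c[0]+.035*np.cos(a),c[1]+.035*np.sin(a),np.full(60,.048)],st);print(c,q.min(0).round(1),q.max(0).round(1))
im=cv2.imread("pics/w8.png");cv2.imwrite("pics/w8c.png",cv2.resize(im[140:300,180:380],None,fx=4,fy=4))
```

```text
(0.453, 0.0095) [230.1 170.1] [316.3 252.8]
(0.454, 0.0112) [232.2 171.3] [318.3 253.8]
```

View pics/w8c.png

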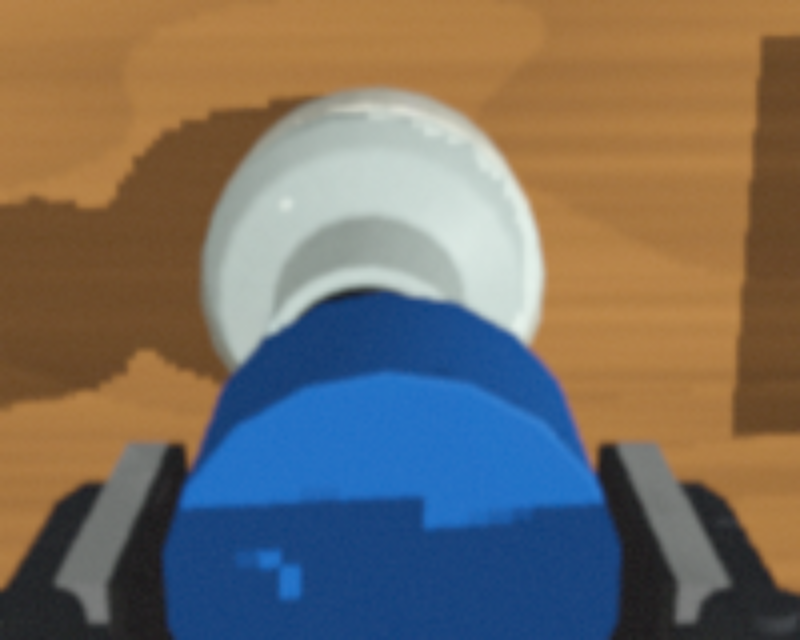

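The body edges at columns 231 and 316 fit a bottle centre of (0.453, 0.0095). I shift 2.5 mm and lower the cap.

```bash
python3 -m pendant '[[[0,-0.08,0],0,0],[[0,0,0],0,0],[[0,0,-0.4],0,0],[[0,0,-0.4],0,0],[[0,0,-0.15],0,0],[[0,0,0],0,0],[[0,0,0],0,0]]'; python3 -m pendant '[[[0,0,-0.2],0,0],[[0,0,-0.2],0,0],[[0,0,0],0,0],[[0,0,0],0,0]]'
```

```text
time_s: 22.18
position: [0.4548, 0.0102, 0.1105]
tool_rot: [[1.0, -0.0, 0.004], [-0.004, 0.0, 1.0], [-0.0, -1.0, 0.0]]
ft_force: [0.1, 1.0, 0.4]
grip_width: 0.0513
time_s: 22.52
position: [0.4543, 0.0101, 0.0982]
tool_rot: [[1.0, -0.001, 0.005], [-0.005, 0.0, 1.0], [-0.001, -1.0, 0.0]]
ft_force: [0.8, 0.6, -0.4]
grip_width: 0.0511
```

Rim is below the mouth with no force, so the cap is over the neck. Continue down.

```bash
python3 -m pendant '[[[-0.03,0,-0.2],0,0],[[0,0,-0.2],0,0],[[0,0,-0.1],0,0],[[0,0,0],0,0],[[0,0,0],0,0]]'; python3 -m pendant '[[[0,0,-0.1],0,0],[[0,0,-0.05],0,0],[[0,0,0],0,0],[[0,0,0],0,0]]'
```

```text
time_s: 22.93
position: [0.4535, 0.0101, 0.0832]
tool_rot: [[1.0, -0.0, 0.005], [-0.005, 0.0, 1.0], [-0.0, -1.0, 0.0]]
ft_force: [-0.4, 0.4, 0.3]
grip_width: 0.0516
time_s: 23.27
position: [0.4535, 0.0101, 0.0789]
tool_rot: [[1.0, -0.0, 0.005], [-0.005, 0.0, 1.0], [-0.0, -1.0, 0.0]]
ft_force: [-0.3, 0.4, 0.3]
grip_width: 0.0516
```

```bash
python3 -m pendant '[[[0,0,-0.04],0,0],[[0,0,0],0,0],[[0,0,0],0,0]]'; python3 -m pendant '[[[0,0,-0.04],0,0],[[0,0,0],0,0],[[0,0,0],0,0]]'
```

```text
time_s: 23.52
position: [0.4537, 0.01, 0.0786]
tool_rot: [[1.0, 0.001, 0.004], [-0.004, -0.0, 1.0], [0.001, -1.0, -0.0]]
ft_force: [-3.2, -0.3, 11.5]
grip_width: 0.0518
time_s: 23.77
position: [0.4539, 0.01, 0.0785]
tool_rot: [[1.0, 0.002, 0.004], [-0.004, -0.001, 1.0], [0.002, -1.0, -0.001]]
ft_force: [-7.5, 1.9, 25.7]
grip_width: 0.0514
```

Seated (25 N at the expected height). Ease off, release, rise, go to the long cap.

```bash
python3 -m pendant '[[[0,0,0.06],0,0],[[0,0,0],0,0.7],[[0,0,0],0,1],[[0,0,0],0,1],[[0,0,0],0,1],[[0,0,0.5],0,1],[[0,0,0.9],0,1],[[0,0,0.9],0,1],[[0,0,0.9],0,1],[[0,0,0.6],0,1],[[0,0,0],0,1]]' && python3 -m pendant '[[[0.03,0.4,0],0,1],[[0.03,0.9,0],0,1],[[0.03,0.9,0],0,1],[[0.03,0.9,0],0,1],[[0.03,1,0],0,1],[[0.03,1,0],0,1],[[0.03,1,0],0,1],[[0.03,1,0],0,1],[[0.03,1,0],0,1],[[0.03,0.9,0],0,1],[[0.03,0.9,0],0,1],[[0.03,0.9,0],0,1]]' && python3 -m pendant '[[[0,0.2,0],0,1],[[0,0,0],0,1],[[0,0,0],0,1],[[0,0,0],0,1]]'
python3 - <<'E'
from meas import *
st=env.observe();im,d=env.get_image("wrist");cv2.imwrite("pics/w9.png",im[:,:,::-1])
print(np.round(st["position"],4), proj("wrist",[[.4655,.340,.040]],st))
im,d=env.get_image("scene");cv2.imwrite("pics/s9.png",im[:,:,::-1])
E
```

```text
time_s: 24.68
position: [0.455, 0.0098, 0.1955]
tool_rot: [[1.0, 0.006, 0.004], [-0.004, -0.002, 1.0], [0.006, -1.0, -0.001]]
ft_force: [0.4, -0.1, -0.8]
grip_width: 0.0855
time_s: 25.68
position: [0.4639, 0.3354, 0.1908]
tool_rot: [[1.0, -0.002, 0.004], [-0.004, -0.001, 1.0], [-0.002, -1.0, -0.001]]
ft_force: [-0.1, -0.0, -0.8]
grip_width: 0.0854
time_s: 26.02
position: [0.4644, 0.3389, 0.1918]
tool_rot: [[1.0, -0.001, 0.006], [-0.006, -0.001, 1.0], [-0.001, -1.0, -0.001]]
ft_force: [-0.8, -0.6, 0.3]
grip_width: 0.0855
[0.4644 0.3389 0.1918] [[278.12650148 198.0926625 ]]
```

View pics/w9.png

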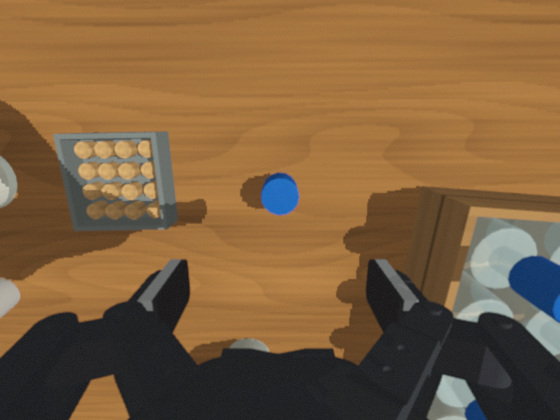

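View pics/s9.png

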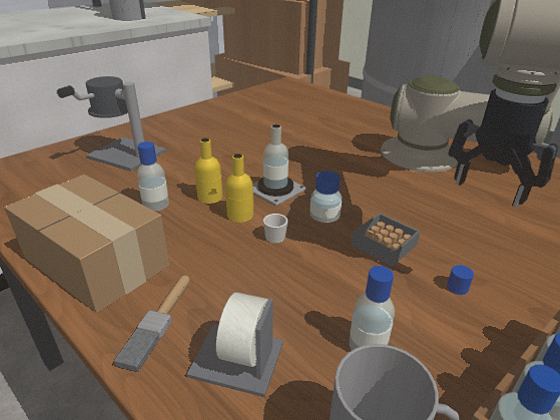

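Run:
```python
from meas import *
st=env.observe();im,d=env.get_image("wrist")
hsv=cv2.cvtColor(im,cv2.COLOR_RGB2HSV)
blue=(hsv[...,0]>100)&(hsv[...,0]<130)&(hsv[...,1]>120)
c,s,m=blobs(im,blue,(240,160,320,230));print(np.round(st["position"],4),c,s.tolist(),onplane("wrist",c,.04,st),onplane("wrist",c,.03,st))
P=cloud("wrist",d,st);q=P[m];q=q[q[:,2]>.034];print(cv2.minEnclosingCircle(q[:,:2].astype(np.float32)),q.mean(0))
z=np.load("top0.npz");c2=onplane("top",[[130.1,244.9]],.038);print(c2)
```

```text
[0.4645 0.339  0.1923] [279.28488372 193.44933555] [261, 173, 38, 41, 1204] [[0.46105147 0.34133806 0.04      ]] [[0.46333883 0.3413927  0.03      ]]
((0.4377146363258362, 0.3434326648712158), 0.04437684640288353) [0.46282007 0.34140637 0.04053884]
[[0.46565408 0.34064681 0.038     ]]
```

```bash
python3 -m pendant '[[[0.02,0.06,-0.5],0,1],[[0,0,-0.9],0,1],[[0,0,-0.9],0,1],[[0,0,-0.9],0,1],[[0,0,-0.9],0,1],[[0,0,-0.9],0,1],[[0,0,-0.6],0,1],[[0,0,-0.35],0,1],[[0,0,0],0,1],[[0,0,0],0,1],[[0,0,0],0,1]]' && python3 -m pendant '[[[0,0,0],0,0.6],[[0,0,0],0,0.45],[[0,0,0],0,0.4],[[0,0,0],0,0],[[0,0,0],0,0],[[0,0,0],0,0]]' 25
```

```text
time_s: 27.08
position: [0.4658, 0.3421, 0.0152]
tool_rot: [[1.0, 0.002, 0.005], [-0.005, 0.001, 1.0], [0.002, -1.0, 0.001]]
ft_force: [-1.3, -0.7, 0.5]
grip_width: 0.0856
time_s: 27.58
position: [0.4652, 0.342, 0.0145]
tool_rot: [[1.0, 0.001, 0.005], [-0.005, 0.0, 1.0], [0.001, -1.0, 0.0]]
ft_force: [-0.7, -0.3, 6.6]
grip_width: 0.0383
```

```bash
python3 -m pendant '[[[0,0,0.3],0,0],[[0,0,0.6],0,0],[[0,0,0.9],0,0],[[0,0,0.9],0,0],[[0,0,0.9],0,0],[[0,0,0.9],0,0],[[0,0,0.9],0,0],[[0,0,0.9],0,0],[[0,0,0.6],0,0],[[0,0,0.3],0,0],[[0,0,0],0,0],[[0,0,0],0,0]]' && python3 -m pendant '[[[-0.03,-0.4,0],0,0],[[-0.03,-0.8,0],0,0],[[-0.03,-0.9,0],0,0],[[-0.03,-0.9,0],0,0],[[-0.03,-0.9,0],0,0],[[-0.03,-0.9,0],0,0],[[-0.03,-0.9,0],0,0],[[-0.03,-0.9,0],0,0],[[-0.03,-0.9,0],0,0],[[-0.03,-0.9,0],0,0],[[-0.03,-0.9,0],0,0],[[-0.03,-0.9,0],0,0]]' && python3 -m pendant '[[[0,-0.9,0],0,0],[[0,-0.9,0],0,0],[[0,-0.9,0],0,0],[[0,-0.9,0],0,0],[[0,-0.8,0],0,0],[[0,-0.6,0],0,0],[[0,-0.3,0],0,0],[[0,-0.1,0],0,0],[[0,0,0],0,0],[[0,0,0],0,0]]'
```

```text
time_s: 28.58
position: [0.4647, 0.3417, 0.2292]
tool_rot: [[1.0, -0.001, 0.005], [-0.005, -0.0, 1.0], [-0.001, -1.0, -0.0]]
ft_force: [-0.1, 0.4, 0.1]
grip_width: 0.0385
time_s: 29.58
position: [0.4529, 0.0342, 0.2286]
tool_rot: [[1.0, -0.003, 0.005], [-0.005, 0.0, 1.0], [-0.003, -1.0, 0.0]]
ft_force: [-0.8, -1.0, -0.2]
grip_width: 0.0385
time_s: 30.42
position: [0.4539, -0.1254, 0.2295]
tool_rot: [[1.0, -0.001, 0.004], [-0.004, 0.001, 1.0], [-0.001, -1.0, 0.001]]
ft_force: [0.2, 0.8, 0.3]
grip_width: 0.0387
```

```bash
python3 -m pendant '[[[0.05,-0.4,0],0,0],[[0,-0.3,0],0,0],[[0,-0.1,0],0,0],[[0,0,0],0,0],[[0,0,0],0,0],[[0,0,0],0,0]]'
python3 - <<'E'
from meas import *
st=env.observe();im,d=env.get_image("wrist");cv2.imwrite("pics/w10.png",cv2.resize(im[120:330,160:400,::-1],None,fx=3,fy=2.8))
a=np.linspace(0,2*np.pi,60)
for r,z in[(.03,.02),(.03,.105),(.012,.17)]:
    q=proj("wrist",np.c_[.4557+r*np.cos(a),-.1497+r*np.sin(a),np.full(60,z)],st);print(z,q.min(0).round(1),q.max(0).round(1))
print(np.round(st["position"],4))
im,d=env.get_image("scene");cv2.imwrite("pics/s10.png",cv2.resize(im[30:230,200:380,::-1],None,fx=3,fy=3))
E
```

```text
time_s: 30.92
position: [0.4556, -0.1499, 0.2298]
tool_rot: [[1.0, -0.0, 0.005], [-0.005, 0.0, 1.0], [-0.0, -1.0, 0.0]]
ft_force: [0.1, 0.6, 0.7]
grip_width: 0.0385
0.02 [252.1 160.4] [302.2 209.7]
0.105 [244.7 171.6] [309.6 234.3]
0.17 [260.4 211.1] [294.  242.8]
[ 0.4556 -0.1499  0.2298]
```

View pics/w10.png

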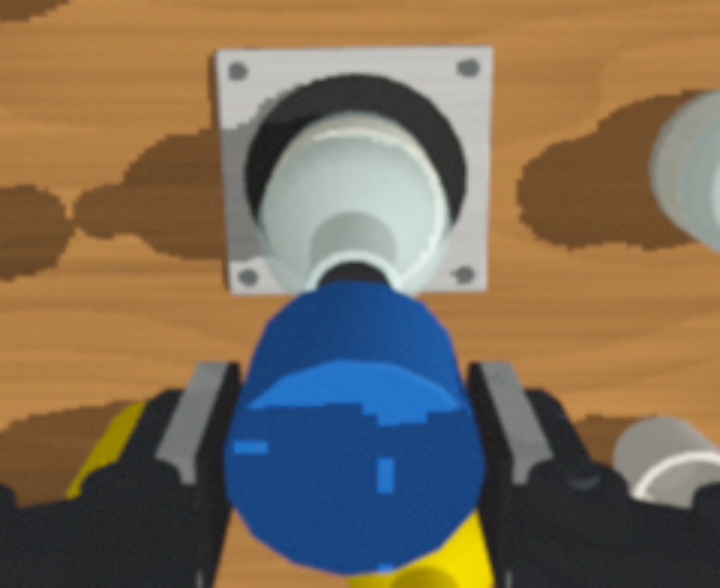

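View pics/s10.png

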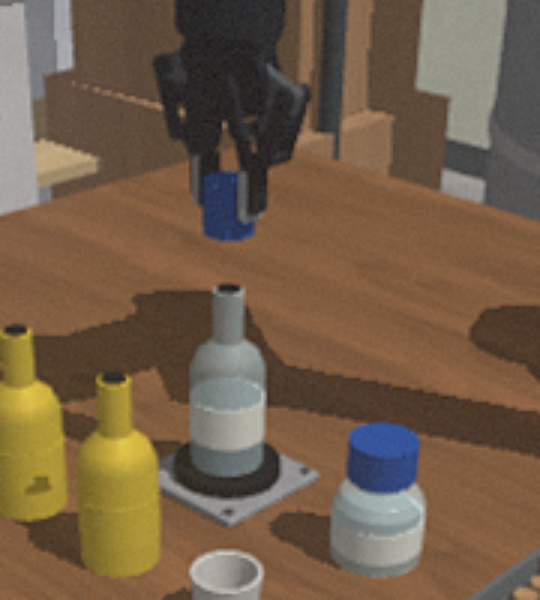

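The tall mouth is centred at column ~278, against a projected 277, and the cap is directly above it. The scene picture agrees: cap at (229,205), mouth at (230,288). Lower it.

```bash
python3 -m pendant '[[[0,0,-0.4],0,0],[[0,0,-0.5],0,0],[[0,0,-0.3],0,0],[[0,0,0],0,0],[[0,0,0],0,0]]'; python3 -m pendant '[[[0,0,-0.2],0,0],[[0,0,-0.2],0,0],[[0,0,-0.1],0,0],[[0,0,0],0,0],[[0,0,0],0,0]]'
```

```text
time_s: 31.43
position: [0.4557, -0.15, 0.1939]
tool_rot: [[1.0, -0.001, 0.004], [-0.004, 0.0, 1.0], [-0.001, -1.0, 0.0]]
ft_force: [0.5, -0.5, 0.5]
grip_width: 0.0382
time_s: 31.85
position: [0.4557, -0.1501, 0.1788]
tool_rot: [[1.0, -0.0, 0.005], [-0.005, 0.0, 1.0], [-0.0, -1.0, 0.0]]
ft_force: [-0.1, -1.1, -0.8]
grip_width: 0.0383
```

No force 5 mm past the mouth, so it is engaged. Continue.

```bash
python3 -m pendant '[[[0,0,-0.25],0,0],[[0,0,-0.25],0,0],[[0,0,-0.25],0,0],[[0,0,-0.1],0,0],[[0,0,0],0,0],[[0,0,0],0,0]]'; python3 -m pendant '[[[0,0,-0.06],0,0],[[0,0,-0.04],0,0],[[0,0,0],0,0],[[0,0,0],0,0]]'
```

```text
time_s: 32.35
position: [0.4557, -0.1501, 0.1531]
tool_rot: [[1.0, -0.0, 0.005], [-0.005, 0.0, 1.0], [-0.0, -1.0, 0.0]]
ft_force: [0.4, -0.6, 1.2]
grip_width: 0.0383
time_s: 32.68
position: [0.4557, -0.1501, 0.1504]
tool_rot: [[1.0, 0.0, 0.005], [-0.005, -0.0, 1.0], [0.0, -1.0, -0.0]]
ft_force: [-0.5, 0.3, -0.6]
grip_width: 0.0383
```

```bash
python3 -m pendant '[[[0,0,-0.04],0,0],[[0,0,0],0,0],[[0,0,0],0,0]]'
```

```text
time_s: 32.93
position: [0.4556, -0.1501, 0.1491]
tool_rot: [[1.0, -0.0, 0.005], [-0.005, 0.0, 1.0], [-0.0, -1.0, 0.0]]
ft_force: [-0.5, 0.7, 0.3]
grip_width: 0.0384
```

```bash
python3 -m pendant '[[[0,0,-0.04],0,0],[[0,0,0],0,0],[[0,0,0],0,0]]'; python3 -m pendant '[[[0,0,-0.02],0,0],[[0,0,0],0,0],[[0,0,0],0,0]]'
```

```text
time_s: 33.18
position: [0.4559, -0.1502, 0.1484]
tool_rot: [[1.0, 0.001, 0.005], [-0.005, -0.001, 1.0], [0.001, -1.0, -0.001]]
ft_force: [-0.4, -0.1, 4.8]
grip_width: 0.0384
time_s: 33.43
position: [0.4561, -0.1503, 0.1484]
tool_rot: [[1.0, 0.002, 0.005], [-0.004, -0.001, 1.0], [0.002, -1.0, -0.001]]
ft_force: [-2.0, 0.9, 10.5]
grip_width: 0.0381
```

```bash
python3 -m pendant '[[[0,0,0.03],0,0],[[0,0,0],0,0.6],[[0,0,0],0,1],[[0,0,0],0,1],[[0,0,0],0,1],[[0,0,0.4],0,1],[[0,0,0.8],0,1],[[0,0,0.9],0,1],[[0,0,0.9],0,1],[[0,0,0.6],0,1],[[0,0,0],0,1]]' && python3 -m pendant '[[[0,0.4,0],0,1],[[0,0.9,0],0,1],[[0,0.9,0],0,1],[[0,0.9,0],0,1],[[0,0.9,0],0,1],[[0,0.9,0],0,1],[[0,0.9,0],0,1],[[0,0.9,0],0,1],[[0,0.9,0],0,1],[[0,0.9,0],0,1],[[0,0.9,0],0,1],[[0,0.9,0],0,1]]' && python3 -m pendant '[[[0,0.9,0],0,1],[[0,0.9,0],0,1],[[0,0.9,0],0,1],[[0,0.9,0],0,1],[[0,0.5,0],0,1],[[0,0,0],0,1],[[0,0,0],0,1],[[0,0,0],0,1],[[0,0,0],0,1]]'
python3 - <<'E'
from meas import *
im,d=env.get_image("top");cv2.imwrite("pics/t11.png",cv2.resize(im[110:300,180:440,::-1],None,fx=3,fy=3))
P=cloud("top",d);P[d==0]=9
hsv=cv2.cvtColor(im,cv2.COLOR_RGB2HSV)
blue=(hsv[...,0]>105)&(hsv[...,0]<130)&(hsv[...,1]>120)&(hsv[...,2]>50)
for n,w in [("wide",(245,230,295,280)),("long",(320,230,365,280)),("sealB",(390,130,418,156))]:
    c,s,m=blobs(im,blue,w);q=P[m];z=np.median(q[:,2]);zt=np.percentile(q[:,2],90);q=q[(q[:,2]>zt-.008)&(q[:,2]<.3)]
    print(n,c.round(1),s.tolist(),cv2.minEnclosingCircle(q[:,:2].astype(np.float32)),q.mean(0).round(4))
r=P[180:212,262:292].reshape(-1,3);r=r[(r[:,2]>.03)&(r[:,2]<.055)];print("cup",cv2.minAreaRect(r[:,:2].astype(np.float32)))
im,d=env.get_image("scene");cv2.imwrite("pics/s11.png",cv2.resize(im[90:330,120:420,::-1],None,fx=2.5,fy=2.5))
print(env.observe()["position"])
E
```

```text
time_s: 34.35
position: [0.4567, -0.1507, 0.2597]
tool_rot: [[1.0, 0.006, 0.004], [-0.004, -0.004, 1.0], [0.006, -1.0, -0.004]]
ft_force: [-0.6, 0.1, 0.5]
grip_width: 0.0857
time_s: 35.35
position: [0.4544, 0.1609, 0.2547]
tool_rot: [[1.0, -0.003, 0.004], [-0.004, -0.0, 1.0], [-0.003, -1.0, -0.0]]
ft_force: [1.1, -1.0, 0.4]
grip_width: 0.0854
time_s: 36.1
position: [0.4555, 0.2811, 0.2558]
tool_rot: [[1.0, -0.001, 0.006], [-0.006, -0.0, 1.0], [-0.001, -1.0, -0.0]]
ft_force: [0.1, 0.8, -0.7]
grip_width: 0.0852
wide [270.5 252. ] [261, 242, 17, 21, 205] ((0.4534468650817871, 0.008989481255412102), 0.023364411666989326) [0.4534 0.0023 0.1019]
long [341.1 250.5] [332, 242, 19, 18, 278] ((0.45644235610961914, -0.14910002052783966), 0.019266990944743156) [ 0.4562 -0.149   0.1739]
sealB [403.3 144.3] [395, 136, 18, 18, 232] ((0.704706072807312, -0.29824793338775635), 0.017132868990302086) [ 0.7045 -0.2974  0.154 ]
cup ((0.5982766151428223, -0.00846942886710167), (0.04923602193593979, 0.048799220472574234), 2.4332892894744873)
[0.4556959  0.28111662 0.25616265]
```

View pics/t11.png

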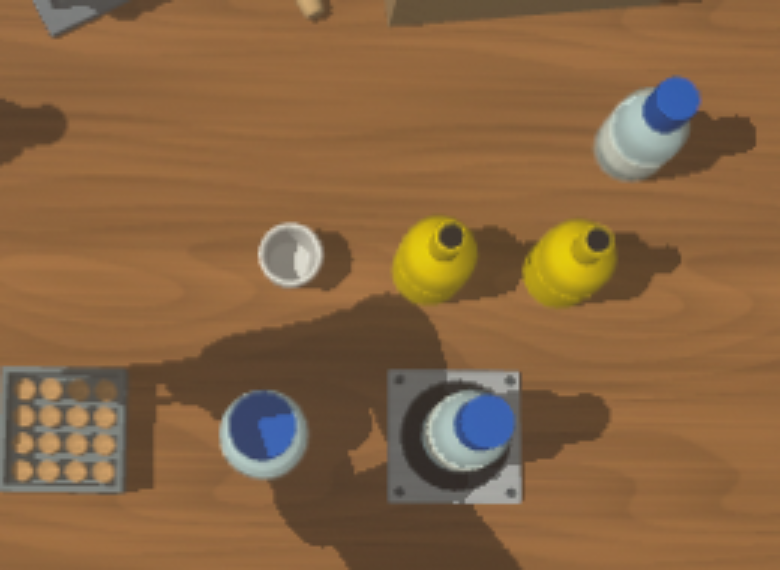

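View pics/s11.png

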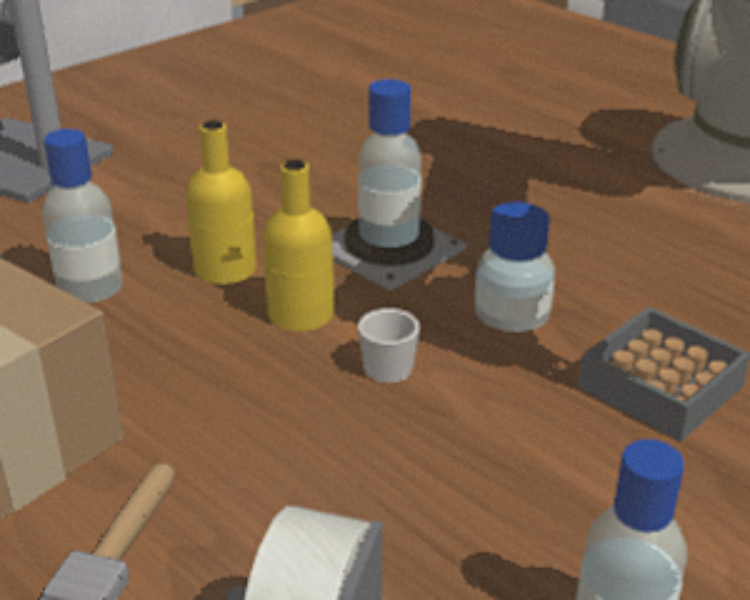

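Both caps are at their expected heights: top at 0.174 m (expected 0.174) and 0.102 m (expected 0.102). The scene picture shows both bottles upright at (390,165) and (515,265), the cup at (388,345) unmoved, and the arm clear.

Run:
```python
from rig import env
print(env.close_job())
```

```text
the job is handed in; nothing more can be done
None
```

I set out and capped both bottles and handed the job in at about 36 s of the 104 s allowed. No verdict is reported back, so what follows rests on my own last checks.

| | Where it ended (x, y in m) | Target | Cap top height |
|---|---|---|---|
| Tall bottle with long cap | (0.456, -0.149) | seat centre (0.455, -0.149) | 0.174 m (expected 0.174) |
| Squat bottle with wide cap | about (0.4535, 0.0095) | midpoint (0.454, 0.011) | 0.102 m (expected 0.102) |

- **Squat bottle:** it is about 159 mm from the seat centre and 162 mm from the tray centre, inside the 175 mm limit.
- **Bystanders:** the cup and one sealed bottle measured where they started, to within about 1 mm. The other sealed bottle stood upright in the last scene picture but was not re-measured.
- **End state:** both bottles looked upright, and the gripper was open and well clear of everything.
- **Small disagreements:** the estimates of the squat bottle's y differed by about 3 mm between the grip pose and the cameras. The wrist camera read about 2–3 mm off the top camera in x. Both are within tolerance, and both caps went on without snagging.

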